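# Slide the battery pack onto its charging dock

### The job

Put the battery pack on the charging dock: set it on the tray in front of the rail, slide it gently along the rail, bevelled end first, until it is fully home against the end stop and the spring detents hold it, without ramming it. Then flip the dock's switch lever over, away from the tray's open front end, to start charging, and let go. Leave the other things where they stand.

Things in the scene. Friction and masses are not known exactly. Their poses are not given: they have to be found in the camera images.
- pack: Grey battery pack, 72 (x = -37 to +35) x 50 (y) x 60 (z) mm, 0.22 kg, upright on the worktop. Origin: centre of its underside; +x is the leading end. Skirt 50 wide up to z = 22, bevelled at the leading end, with a notch in each flank at x = 0; above it the 40 mm wide housing to grip. Underneath a T-slot channel (slot 20, inside 33 wide, roof 14 mm up), open at +x, closed at -x.
- pack_grip (a point): Point in the middle of the pack's housing, 45 mm above its underside: a good TCP height for gripping across the 40 mm width (pads closing along the pack's y).
- dock: White charging dock, fixed. Origin: at worktop level under the centre of the seated pack. Tray 12 mm high from x = -112 to +48 mm, 100 wide; on it a T rail (30 wide, 13 high) along x, its pointed nose at x = -33. The pack slides on toward +x, lying on the tray, to the end stop (face at x = +35, 30 high). Sprung rollers at x = 0 either side, in housings 18 high, y = +-38 to +-49.
- dock_home (a point): Where the centre of the pack's underside lies when fully home: on the tray's top (12 mm above the worktop); its axes are the dock's.
- dock_entry (a point): Place on the tray's top for the centre of the pack's underside before sliding, pack's x along the dock's x: 76 mm before home, the pack just clear of the rail's nose.
- detent_l (a joint): Left spring roller (dock's +y): 0 = sprung in toward the rail, positive (m) = pushed outward; about 0.0035 while the pack's flank rides over it, back to 0 in the notch in the last millimetres. The push past both rollers takes about 5 N.
- detent_r (a joint): Right spring roller (dock's -y), the same.
- switch (a joint): Switch lever on a grey block (70 x 50 mm, 25 mm over the tray) on the dock's +y side; pivot at dock x = -40, y = +82, 34 mm above the worktop; swings in the dock's x-z plane. 0 = off, leaning to the dock's -x; 1.0 rad = on, leaning to +x. It stays where it is left.
- switch_tip (a point): Centre of the black ball (26 mm across) at the lever's end, 45 mm from the pivot, about 74 mm above the worktop; it travels 43 mm toward the dock's +x.
- electrode_0: Loose bystander: disc electrode head, 65 mm across, 46 mm high, origin under its centre.
- electrode_2: Loose bystander: disc electrode head, 45 mm across, 46 mm high.
- electrode_4: Loose bystander: small electrode head, 25 mm across, 46 mm high.
- mixing_cup: Loose bystander: small bowl, 69 mm across, 32 mm high.

How it is judged:
By the outcome, as a careful person would: the job done as asked, in the order asked, and still so for the second after the job is handed in, with the robot touching nothing.
It also fails if it takes over 54 s, if anything falls off the work surface, if the arm or the gripper's body presses on something with over 40 N, if the wrist force passes 120 N, or if a joint passes its speed limit or range.

### The arm

A 6-joint arm with a two-finger parallel gripper is mounted at the origin on a cart in front of the work surface, level with it; the furniture and walls round the work are solid. World frame = base frame: x ahead of the robot, y to its left, z up, the work surface at z = 0. Lengths are in m, angles in rad, forces in N, time in s.
With the tool pointing down it reaches from about 0.375 to 0.9 m from the base axis. Payload 3.1 kg.
Tool frame: the origin (TCP) lies between the finger pads, 19 mm behind the fingertips; this is the grasp point; z points along the fingers, y is the direction in which the jaws open and shut (so a half turn about z gives the same grasp; the last joint's range is limited). The gripper opens to 87 mm and grips with 3 to 60 N. Pads are 19 mm wide; open, the fingers measure 117 mm over their backs; the gripper's body (75 mm by 190 mm) begins 51 mm behind the grasp point.
Start: joints at [0.996, 0.527, 1.433, -0, 1.181, -0.178], TCP at [0.242, 0.576, 0.241] pointing down, gripper open.
Joint ranges: [-3.08, 3.08], [-0.75, 2.2], [0.22, 2.44], [-1.43, 4.57], [0, 2.65], [-2.85, 2.85]. Speed limits (rad/s): [2.79, 2.79, 3.14, 3.14, 3.14, 3.14].

### API

Orientations are given as a rotation vector (axis times angle).
In Python, from bench import telemetry, optics, job gives the robot as it stands.
- The arm moves only by the shell command python3 -m pendant 'ROWS' [FORCE]. ROWS is JSON, a list of rows, each a list of 3 entries, a list of its own where there are three numbers: the closure, from 0 (fully open) to 1 (shut), then the shift along the tool's x, y, z in units of 25 mm (1.0 is 25 mm), then the turn about the tool's z in degrees. A call has exactly 10 rows; each row shifts and turns the commanded pose from where the row before left it, along the tool's axes as they then stand; what a row does not reach is not made up. A row lasts 1/10 s, in which the tool goes at most 50 mm and 8.59 degrees, less where a joint would pass 70% of its speed; a pose out of reach is approached as far as the arm can. A call is refused whole if a number of a shift passes 1 or a number of a turn 8.59, either way. A call with a gripper value outside its range is refused whole. The fingers move at their own pace and stop on an object; FORCE is the grip in N (left out, the last holds). Time passes only in rows, so rows that do not move let the fingers close, or fill a call up. It gives the time, the measured TCP pose, the force and the opening at its end, in the units of the state.
- telemetry.observe(): the state, without advancing time (a new reading comes with each control period).
- optics.read_camera(name): name is "scene" or "side" or "wrist"; returns a dict with "frame" (480x640x3 uint8, blue, green, red), "fx", "fy", "cx", "cy" (pixels), "D" ([k1, k2, p1, p2, k3] as OpenCV has them; the pictures are not rectified), "R" (3x3) and "t" (3): a world point X has camera coordinates R X + t; the wrist camera has in their place "T_tool_cam" (4x4, takes a point from camera to tool coordinates, whose origin is the TCP and whose axes are the flange's). Camera axes: x right, y down, z forward; pixel columns grow to the right and rows downward; lengths in m; the calibration is good to about 2 mm. A picture is of the moment at which its call begins: read the wrist's pose just before it. There is no depth.
- job.hand_in(): hands the job in, once; it reports no verdict.
The state is a dict: "time": time; "qpos": joint angles; "qvel": joint speeds; "joint_efforts": joint torques, N m; "ee_pos": TCP position; "eef_rot": TCP orientation; "wrist_force": force on the tool from outside, world axes, zero at the start; "torque": the same for the moment, N m; "grip_width": finger opening in m.
Only numpy, scipy, OpenCV 4.12 (cv2) and the standard library are available. Lean on these libraries where they do the work, as an engineer would, in place of code of your own. Each camera call takes 0.05 s, during which the arm holds its last target. There are 200 camera calls.

## Working session

There is one attempt and no reset: what is moved stays moved. The work goes in short steps, Python scripts to look and compute and a shell command to move; the robot and the scene stay as the last step left them, time stands still between calls to the robot, and variables do not carry over. Pictures are saved under pics/ and viewed, about 8 in all and at most 12, crops included, and the job is handed in when it is done.

```bash
mkdir -p pics; ls; python3 - <<'E'
from bench import telemetry, optics
import cv2
s=telemetry.observe(); print(s)
for n in ("scene","side"):
    c=optics.read_camera(n); cv2.imwrite(f"pics/{n}0.png",c["frame"]); print(n,c["R"],c["t"],c["fx"],c["cx"],c["cy"],c["D"])
E
```

```text
pics
{'time': 0.0, 'qpos': array([ 9.95472816e-01,  5.28464270e-01,  1.43388656e+00, -3.92920974e-05,
        1.18135411e+00, -1.78517311e-01]), 'qvel': array([ 0.00042046,  0.0002498 ,  0.00033987,  0.00059501, -0.00165336,
        0.00149483]), 'joint_efforts': array([-2.39667343e-04, -4.40041029e+01, -1.76591760e+01,  6.32470055e-02,
        5.82703308e-02, -1.74577690e-04]), 'ee_pos': array([0.24116585, 0.57586485, 0.24027774]), 'eef_rot': array([-0.6190506 , -3.07923677,  0.00310533]), 'wrist_force': array([ 0.18649532, -0.74893115,  0.64288535]), 'torque': array([ 0.03199925, -0.03228466,  0.03059598]), 'grip_width': 0.08710465905853582}
scene [[ 7.14061434e-01 -7.00082964e-01 -3.35267578e-04]
 [-5.10185992e-01 -5.20044755e-01 -6.85028252e-01]
 [ 4.79402255e-01  4.89323305e-01 -7.28516425e-01]] [-0.28799077  0.34715799  0.60141018] 525.9498981538734 309.1853265786228 241.32535400667774 [-0.14374208  0.          0.          0.          0.        ]
side [[ 0.99896776  0.04452139  0.00901406]
 [ 0.03085881 -0.5195224  -0.85389941]
 [-0.03333378  0.85329615 -0.52036001]] [-0.52061866  0.07144729  0.8576313 ] 591.2086627694346 323.57878223459505 238.29016756461314 [0.00555171 0.         0.         0.         0.        ]
```

View pics/scene0.png

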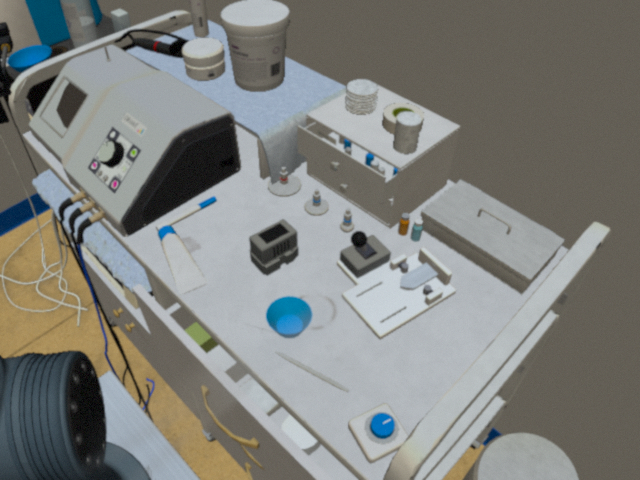

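View pics/side0.png

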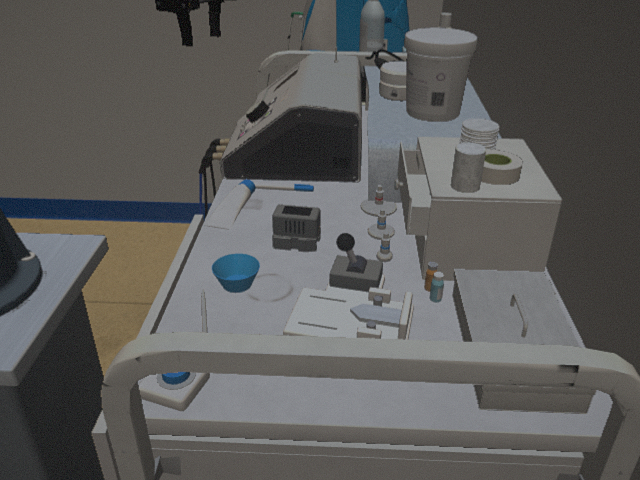

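Scene shows the pack at about (273,245), and the dock at about (400,290) with its switch ball at (360,240). The side view has the pack at (296,228), the ball at (345,242) and the end stop at (407,315). I'll get rough positions next, then look with the wrist camera.

```bash
cat > h.py <<'E'
import numpy as np, cv2
from scipy.spatial.transform import Rotation as Ro
from bench import telemetry, optics
def cam(n):
    s=telemetry.observe(); c=optics.read_camera(n)
    if n=="wrist":
        T=np.eye(4); T[:3,:3]=Ro.from_rotvec(s["eef_rot"]).as_matrix(); T[:3,3]=s["ee_pos"]
        W=T@np.array(c["T_tool_cam"]); c["R"]=W[:3,:3].T; c["t"]=-W[:3,:3].T@W[:3,3]
    c["R"]=np.array(c["R"]); c["t"]=np.array(c["t"])
    c["K"]=np.array([[c["fx"],0,c["cx"]],[0,c["fy"],c["cy"]],[0,0,1]]); c["D"]=np.array(c["D"]); return c
def ray(c,p):
    q=cv2.undistortPoints(np.array([[p]],float),c["K"],c["D"])[0,0]
    return -c["R"].T@c["t"], c["R"].T@np.array([q[0],q[1],1])
def plane(c,p,z):
    o,d=ray(c,p); return o+d*(z-o[2])/d[2]
def tri(c1,p1,c2,p2):
    o1,d1=ray(c1,p1);o2,d2=ray(c2,p2); a=np.linalg.lstsq(np.c_[d1,-d2],o2-o1,rcond=None)[0]
    x,y=o1+a[0]*d1,o2+a[1]*d2; return (x+y)/2,np.linalg.norm(x-y)
def proj(c,X):
    return cv2.projectPoints(np.array(X,float).reshape(-1,3),cv2.Rodrigues(c["R"])[0],c["t"],c["K"],c["D"])[0][:,0]
E
python3 - <<'E'
from h import *
np.set_printoptions(precision=4,suppress=True)
a=cam("scene");b=cam("side")
print("ball",tri(a,(360,240),b,(345,242)))
print("pack top c",tri(a,(273,236),b,(297,215)), "side z0",plane(b,(296,246),0))
for p in [(343,293),(379,334),(456,291)]: print("tray",plane(a,p,.012))
for p in [(304,290),(285,331)]: print("tray side",plane(b,p,.012))
w=cam("wrist"); print(-w["R"].T@w["t"],w["R"][2],w["fx"],np.array(w["T_tool_cam"]))
s=cv2.resize(a["frame"][212:342,235:475],None,fx=2.3,fy=2.3,interpolation=cv2.INTER_CUBIC)
t=cv2.resize(b["frame"][195:345,260:420],None,fx=1.5,fy=1.5)
E
```

```text
ball (array([0.5487, 0.034 , 0.0762]), np.float64(0.001132925540073897))
pack top c (array([0.4714, 0.1546, 0.0507]), np.float64(0.0006720543890606095)) side z0 [0.4699 0.1413 0.    ]
tray [0.4907 0.0124 0.012 ]
tray [ 0.4726 -0.0784  0.012 ]
tray [ 0.6232 -0.1134  0.012 ]
tray side [0.493  0.0057 0.012 ]
tray side [ 0.4749 -0.0844  0.012 ]
[0.1658 0.6085 0.3835] [ 0.2729 -0.1163 -0.955 ] 331.5412306320309 [[-0.001  -0.9549 -0.2969  0.0822]
 [ 1.     -0.0008 -0.0006  0.0005]
 [ 0.0003 -0.2969  0.9549 -0.1429]
 [ 0.      0.      0.      1.    ]]
```

```bash
python3 - <<'E'
from h import *
np.set_printoptions(precision=3,suppress=True)
a=cam("scene");b=cam("side")
for k in np.linspace(0,1,5):
    X=np.array([.242,.576,.22])+k*np.array([.27,-.476,0]); print(X,proj(a,X),proj(b,X), proj(b,X*[1,1,0]))
print("machine bottom near corner",plane(b,(360,180),0),plane(b,(225,175),0))
print("machine top", tri(a,(118,230),b,(225,175)), tri(a,(240,125),b,(360,105)))
E
```

```text
[0.242 0.576 0.22 ] [[  5.396 108.587]] [[202.379  41.379]] [[211.906 141.124]]
[0.309 0.457 0.22 ] [[ 69.174 117.84 ]] [[223.935  56.885]] [[232.249 163.529]]
[0.377 0.338 0.22 ] [[142.249 129.161]] [[249.872  75.538]] [[256.308 190.029]]
[0.445 0.219 0.22 ] [[224.31  142.598]] [[281.676  98.407]] [[285.208 221.862]]
[0.512 0.1   0.22 ] [[314.548 158.132]] [[321.602 127.109]] [[320.581 260.827]]
machine bottom near corner [0.576 0.395 0.   ] [0.305 0.401 0.   ]
machine top (array([0.306, 0.401, 0.002]), np.float64(0.004080964935056154)) (array([0.559, 0.328, 0.162]), np.float64(0.03187376368724616))
```

```bash
python3 -m pendant '[[0,[-0.65,-0.81,0],0],[0,[-0.65,-0.81,0],0],[0,[-0.65,-0.81,0],0],[0,[-0.65,-0.81,0],0],[0,[-0.65,-0.81,0],0],[0,[-0.65,-0.81,0],0],[0,[-0.65,-0.81,0],0],[0,[-0.65,-0.81,0],0],[0,[-0.65,-0.81,0],0],[0,[-0.65,-0.81,0],0]]' 10 && python3 -m pendant '[[0,[-1,-0.5,0],0],[0,[-1,-0.5,0],0],[0,[-1,-0.5,0],0],[0,[-1,-0.5,0],0],[0,[-1,-0.5,0],0],[0,[-1,-0.5,0],0],[0,[-1,-0.5,0],0],[0,[-1,-0.5,0],0],[0,[-1,-0.5,0],0],[0,[0,0,0],0]]'
python3 - <<'E'
from h import *
w=cam("wrist"); cv2.imwrite("pics/w1.png",w["frame"]); import pickle; pickle.dump(w,open("w1.pkl","wb"))
print(telemetry.observe()["qpos"],proj(w,[[.59,-.056,.012],[.471,.155,.06]]))
E
```

```text
time: 1.35
ee_pos: [0.3134, 0.3259, 0.2415]
eef_rot: [0.619, 3.08, 0.001]
wrist_force: [-0.3, -0.5, 0.7]
grip_width: 0.0873
time: 2.35
ee_pos: [0.4802, 0.1339, 0.2416]
eef_rot: [0.624, 3.075, 0.0]
wrist_force: [0.2, 0.3, 0.7]
grip_width: 0.0872
[ 5.00193527e-02  3.55790857e-01  1.74797410e+00  2.08170667e-04
  1.03714360e+00 -1.12122454e+00] [[221.68345102 343.35210633]
 [339.06623755 205.31751451]]
```

View pics/w1.png

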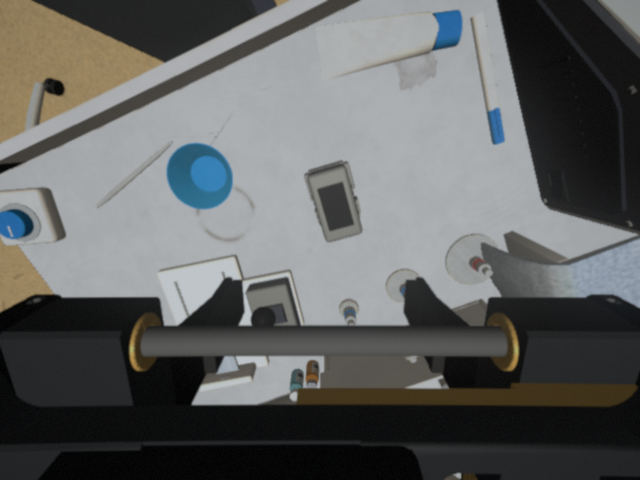

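The wrist view shows the pack at (333,200) with its long axis slightly tilted, and the tray at (200,290) partly hidden by the fingers. I'll zoom in on the pack to find the bevelled end.

```bash
python3 - <<'E'
from h import *
import pickle
w=pickle.load(open("w1.pkl","rb"));a=cam("scene");b=cam("side")
f=lambda c,x,y,s:cv2.resize(c["frame"][y:y+300//s,x:x+400//s],(400,300),interpolation=cv2.INTER_CUBIC)
cv2.imwrite("pics/z1.png",np.vstack([np.hstack([f(w,300,150,4)[:, :],f(a,235,210,5)]),np.hstack([f(b,262,200,5),f(a,330,225,3)])]))
E
```

```text
(no output)
```

View pics/z1.png

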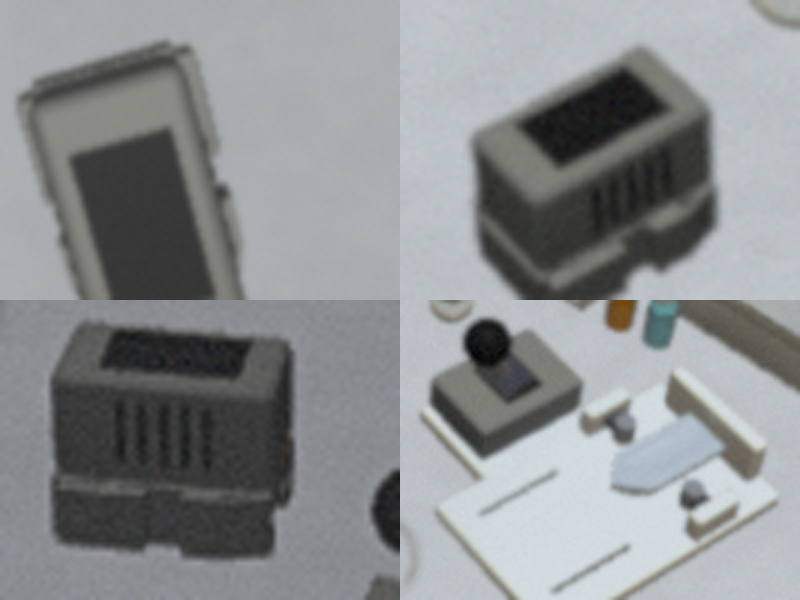

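Side crop: the skirt is square at the left end and tapers at the right end (275,540), so the bevelled end is world +x. Next I'll measure the pack and dock precisely.

```bash
python3 - <<'E'
from h import *
import pickle
np.set_printoptions(precision=4,suppress=True)
w=pickle.load(open("w1.pkl","rb"));a=cam("scene");b=cam("side")
wf=w["frame"]; hsv=cv2.cvtColor(wf,cv2.COLOR_BGR2HSV)
print(wf[180,270],wf[168,340],wf[200,340],wf[236,345],wf[300,200])
# dark window
def big(m,box):
    x0,y0,x1,y1=box; mm=np.zeros_like(m); mm[y0:y1,x0:x1]=m[y0:y1,x0:x1]
    c=max(cv2.findContours(mm,cv2.RETR_EXTERNAL,cv2.CHAIN_APPROX_NONE)[0],key=cv2.contourArea); return c[:,0].astype(float)
g=cv2.cvtColor(wf,cv2.COLOR_BGR2GRAY)
win=big((g<95).astype(np.uint8),(310,170,362,240))
P=np.array([plane(w,p,.06)[:2] for p in win],np.float32)*1000
r=cv2.minAreaRect(P);print("window",r, cv2.boxPoints(r))
pk=big((g<150).astype(np.uint8),(295,150,375,250))
P=np.array([plane(w,p,.06)[:2] for p in pk],np.float32)*1000
r=cv2.minAreaRect(P);print("pack outline@.06",r,cv2.boxPoints(r))
# ball
def blob(f,box,t):
    x0,y0,x1,y1=box; m=(cv2.cvtColor(f,cv2.COLOR_BGR2GRAY)[y0:y1,x0:x1]<t).astype(np.uint8)
    c=max(cv2.findContours(m,cv2.RETR_EXTERNAL,cv2.CHAIN_APPROX_NONE)[0],key=cv2.contourArea); (x,y),rr=cv2.minEnclosingCircle(c); return (x+x0,y+y0),rr
ba=blob(a["frame"],(345,228,374,250),50);bb=blob(b["frame"],(333,230,358,252),50);print(ba,bb,tri(a,ba[0],b,bb[0]))
f=lambda c,x,y,s:cv2.resize(c["frame"][y:y+300//s,x:x+400//s],(400,300),interpolation=cv2.INTER_CUBIC)
cv2.imwrite("pics/z2.png",np.vstack([np.hstack([f(w,288,175,4),f(w,150,245,3)]),np.hstack([f(b,275,275,3),f(a,340,245,3)])]))
E
```

```text
[177 174 171] [111 117 116] [55 55 55] [112 115 115] [199 196 189]
window ((470.82757568359375, 151.19635009765625), (25.893278121948242, 44.527061462402344), 83.07378387451172) [[447.1653 141.029 ]
 [491.3674 135.6594]
 [494.4899 161.3637]
 [450.2878 166.7333]]
pack outline@.06 ((466.7617492675781, 152.46627807617188), (45.170833587646484, 77.207763671875), 83.0176010131836) [[425.6986 134.7412]
 [502.3337 125.3555]
 [507.8249 170.1913]
 [431.1898 179.577 ]]
((359.0, 239.5), 7.762187480926514) ((345.0, 242.0), 8.602425575256348) (array([0.5488, 0.0362, 0.0751]), np.float64(0.0005439523611671361))
```

View pics/z2.png

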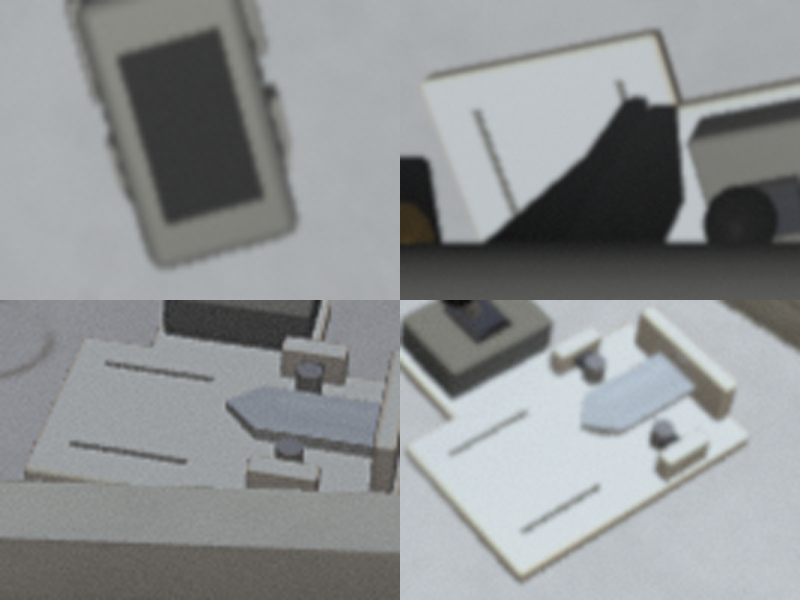

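Lower end of the pack: the skirt is hidden under the housing there, confirming the bevel at world +x. Pack centre is about (0.4705, 0.1515) with yaw −6.9°. Moving to grasp.

```bash
python3 -m pendant '[[0,[0.63,0.5,0],0],[0,[0,0,0],-8],[0,[0,0,0.5],-8],[0,[0,0,1],0],[0,[0,0,1],0],[0,[0,0,1],0],[0,[0,0,1],0],[0,[0,0,1],0],[0,[0,0,0.8],0],[0,[0,0,0],0]]' 
python3 - <<'E'
from h import *
s=telemetry.observe(); print(s["ee_pos"],Ro.from_rotvec(s["eef_rot"]).as_matrix()[:2,:2],s["qpos"])
E
```

```text
time: 3.6
ee_pos: [0.465, 0.1544, 0.0818]
eef_rot: [-0.182, -3.131, 0.001]
wrist_force: [-0.7, 0.6, 0.0]
grip_width: 0.0869
[0.46504268 0.154386   0.08183981] [[-0.99324338  0.11590711]
 [ 0.11591161  0.99325943]] [ 9.19731885e-02  6.19936918e-01  1.89498531e+00  1.31557110e-04
  6.32443962e-01 -1.36275802e+00]
```

```bash
python3 -m pendant '[[0,[-0.24,-0.09,0.75],0],[0,[0,0,0.7],0],[0,[0,0,0],0],[0.5,[0,0,0],0],[0.7,[0,0,0],0],[1,[0,0,0],0],[1,[0,0,0],0],[1,[0,0,0],0],[1,[0,0,0],0],[1,[0,0,0],0]]' 25
```

```text
time: 4.6
ee_pos: [0.4732, 0.1508, 0.0476]
eef_rot: [0.184, 3.136, -0.0]
wrist_force: [-0.0, 0.8, 1.3]
grip_width: 0.0396
```

```bash
python3 -m pendant '[[1,[0,0,-0.4],0],[1,[0,0,-0.8],0],[1,[0,0,-1],0],[1,[0,0,-1],0],[1,[0,0,-1],0],[1,[-0.5,-0.4,-1],0],[1,[-0.7,-0.7,-1],0],[1,[-0.7,-0.7,-1],0],[1,[-0.7,-0.7,-1],0],[1,[-0.7,-0.7,-1],0]]' && python3 -m pendant '[[1,[-0.7,-0.7,0],0],[1,[-0.7,-0.7,0],0],[1,[-0.7,-0.7,0],0],[1,[-0.7,-0.7,0],0],[1,[-0.6,-0.5,0],0],[1,[0,0,0],2.5],[1,[0,0,0],2.5],[1,[0,0,0],0],[1,[0,0,0],0],[1,[0,0,0],0]]'
python3 - <<'E'
from h import *
w=cam("wrist"); cv2.imwrite("pics/w2.png",w["frame"]); import pickle; pickle.dump(w,open("w2.pkl","wb"))
E
```

```text
time: 5.6
ee_pos: [0.5452, 0.061, 0.2788]
eef_rot: [-0.184, -3.135, -0.0]
wrist_force: [0.9, -0.0, -2.3]
grip_width: 0.04
time: 6.6
ee_pos: [0.6201, -0.03, 0.2775]
eef_rot: [-0.32, -3.125, -0.0]
wrist_force: [0.4, 0.2, -2.0]
grip_width: 0.0401
```

View pics/w2.png

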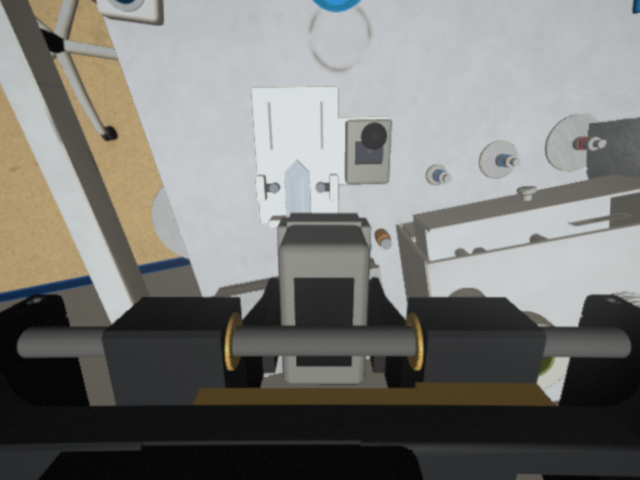

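The tray is clear in this view: front corners at (252,88) and (337,86), grooves near columns 270 and 322, rail nose at (297,162), and ball at (374,135). I'll work out the dock pose from these.

```bash
python3 - <<'E'
from h import *
import pickle
np.set_printoptions(precision=4,suppress=True)
w=pickle.load(open("w2.pkl","rb"));f=w["frame"].astype(int);g=cv2.cvtColor(w["frame"],cv2.COLOR_BGR2GRAY).astype(float)
def sub(row,x0,x1): # strongest edge subpixel
    d=np.abs(np.diff(cv2.GaussianBlur(row.reshape(1,-1),(5,1),0)[0]))[x0:x1]; k=d.argmax(); s=slice(max(k-2,0),k+3); return x0+(d[s]*np.arange(len(d))[s]).sum()/d[s].sum()+.5
def fit(P,z):
    W=np.array([plane(w,p,z)[:2] for p in P]); 
    vx,vy,x,y=cv2.fitLine((W*1000).astype(np.float32),cv2.DIST_HUBER,0,.01,.01).ravel(); 
    if abs(vx)>abs(vy): s=np.sign(vx)
    else: s=np.sign(vy)
    return np.array([x,y]),np.array([vx,vy])*s,np.degrees(np.arctan2(vy*s,vx*s))
left=fit([(sub(g[y],244,270),y) for y in range(100,160,3)],.012)
right=fit([(sub(g[y],330,342),y) for y in range(92,114,2)],.012)
front=fit([(x,sub(g[:,x],80,96)) for x in range(260,332,3)],.012)
def dark(y,x0,x1):
    r=np.clip(np.median(g[y,x0:x1])-g[y,x0:x1],0,None); r[r<8]=0; return (x0+(r*np.arange(x1-x0)).sum()/max(r.sum(),1e-9),y)
gl=fit([dark(y,263,278) for y in range(106,146,2)],.012); gr=fit([dark(y,315,330) for y in range(106,146,2)],.012)
# rail: bluish
b=(f[:,:,0]-f[:,:,2]).astype(float)
print("rail row",b[195,275:320].astype(int))
rl=[];rr=[]
for y in range(184,210,2):
    xs=np.where((b[y,278:318]>10))[0]+278
    if len(xs)>5: rl.append((xs[0]-.5,y)); rr.append((xs[-1]+.5,y))
RL,RR=fit(rl,.025),fit(rr,.025)
for n,v in dict(left=left,right=right,front=front,gl=gl,gr=gr,RL=RL,RR=RR).items(): print(n,v)
m=[(left,right),(gl,gr),(RL,RR)]
yaw=np.mean([left[2],gl[2],gr[2],front[2]-90]); 
print("yaw",yaw)
u=np.array([np.cos(np.radians(yaw)),np.sin(np.radians(yaw))]);n=np.array([-u[1],u[0]])
for A,B in m: print("lat",A[0]@n,B[0]@n,"mid",(A[0]+B[0])@n/2)
print("front along",front[0]@u, "-> origin along",front[0]@u+112)
tip=plane(w,(297.5,161),.025)[:2]*1000; print("nose",tip@u,tip@n,"->",tip@u+33)
s=telemetry.observe();R=Ro.from_rotvec(s["eef_rot"]).as_matrix();print(s["ee_pos"],R[:2,:2],np.degrees(np.arctan2(R[1,1],R[0,1]))-90)
E
```

```text
rail row [ 7  7  7  6  7  7  7  7  7  9 13 18 19 20 20 19 19 19 19 19 19 19 19 20
 20 21 20 20 20 20 20 20 20 20 18 12 10  7  6  7  7  7  8  7  7]
left (array([514.5278, -73.7792], dtype=float32), array([ 0.9792, -0.2031], dtype=float32), np.float32(-11.719619))
right (array([506.9119,   9.1746], dtype=float32), array([ 0.9814, -0.1918], dtype=float32), np.float32(-11.057303))
front (array([479.242 , -44.8086], dtype=float32), array([0.185 , 0.9827], dtype=float32), np.float32(79.33893))
gl (array([518.9434, -72.4878], dtype=float32), array([ 0.9821, -0.1884], dtype=float32), np.float32(-10.861708))
gr (array([524.6084, -12.5101], dtype=float32), array([ 0.9807, -0.1955], dtype=float32), np.float32(-11.272249))
RL (array([596.8523, -72.9366], dtype=float32), array([ 0.9791, -0.2035], dtype=float32), np.float32(-11.741726))
RR (array([605.2858, -42.1272], dtype=float32), array([ 0.9364, -0.3508], dtype=float32), np.float32(-20.538336))
yaw -11.128662
lat 26.918617 106.84259 mid 66.88061
lat 29.038002 88.98129 mid 59.009644
lat 43.635063 75.49292 mid 59.563995
front along 478.8791 -> origin along 590.8791
nose 558.4972968104022 60.88844052537514 -> 591.4972968104022
[ 0.6202 -0.03    0.2776] [[-0.9792  0.2027]
 [ 0.2027  0.9792]] -11.69409858145498
```

```bash
python3 - <<'E'
from h import *
import pickle
np.set_printoptions(precision=4,suppress=True)
w=pickle.load(open("w2.pkl","rb"));g=cv2.cvtColor(w["frame"],cv2.COLOR_BGR2GRAY).astype(float)
print(g[130,246:264].astype(int),g[100,330:346].astype(int),g[80:96,300].astype(int))
def edge(v,i0,i1,up):
    d=np.diff(v)[i0:i1]*(1 if up else -1); k=d.argmax(); s=slice(max(k-2,0),k+3); e=np.clip(d[s],0,None); return i0+(e*np.arange(len(d))[s]).sum()/e.sum()+.5
W=lambda P,z:np.array([plane(w,p,z)[:2] for p in P])*1000
L=W([(edge(g[y],246,264,True),y) for y in range(94,170,3)],.012)
Rr=W([(edge(g[y],330,345,False),y) for y in range(92,114,2)],.012)
for P in (L,Rr):
    k=np.polyfit(P[:,0],P[:,1],1); r=P[:,1]-np.polyval(k,P[:,0]); print(np.degrees(np.arctan(k[0])),r.std())
for yaw in (-11.1,-11.5):
    u=np.array([np.cos(np.radians(yaw)),np.sin(np.radians(yaw))]);n=np.array([-u[1],u[0]])
    print(yaw,np.median(L@n),np.median(Rr@n),(np.median(L@n)+np.median(Rr@n))/2)
# pack in hand: window -> tool frame
p=telemetry.observe();R=Ro.from_rotvec(p["eef_rot"]).as_matrix();t=p["ee_pos"]
m=np.zeros(g.shape,np.uint8);m[272:330,285:365]=(g[272:330,285:365]<70)
ys,xs=np.where(m);print("window rows",ys.min(),"cols",xs[ys==300].min() if (ys==300).any() else 0,xs[ys==300].max() if (ys==300).any() else 0)
# leading-end/trailing-end bottom edges: predict rear bottom edge (tool x=+37+off, height below TCP .0476)
for off in (-3,0,3,6):
    Q=[R@(np.array([.037+off/1000,sy*.025,.0476-h]))+t for sy in(-1,1) for h in (0,.022)]
    Q+=[R@(np.array([.037+off/1000,0,.0476-.06]))+t]
    print(off,proj(w,Q).round(1).tolist())
E
```

```text
[195 194 195 195 196 196 195 201 211 219 221 220 221 221 221 221 221 221] [220 220 220 221 221 220 218 205 180 186 194 196 196 196 197 198] [195 197 197 198 197 198 204 214 218 220 220 220 220 221 220 220]
-11.350581904078581 0.25748739131923504
-10.947201328407166 0.02657438273323439
-11.1 10.41356030176506 106.97986433827822 58.69671232002164
-11.5 14.100022489522585 110.43327495719073 62.26664872335666
window rows 278 cols 295 352
-3 [[280.7, 222.2], [275.5, 232.4], [365.2, 222.2], [370.2, 232.4], [322.6, 257.3]]
0 [[280.5, 217.3], [275.3, 227.0], [365.4, 217.2], [370.4, 226.9], [322.6, 250.6]]
3 [[280.3, 212.3], [275.0, 221.4], [365.6, 212.2], [370.7, 221.3], [322.6, 243.7]]
6 [[280.1, 207.2], [274.7, 215.8], [365.8, 207.2], [370.9, 215.7], [322.6, 236.8]]
```

```bash
python3 - <<'E'
import cv2
f=cv2.imread("pics/w2.png")[205:285,265:385]; cv2.imwrite("pics/z3.png",cv2.resize(f,None,fx=6,fy=6,interpolation=cv2.INTER_CUBIC))
E
```

```text
(no output)
```

View pics/z3.png

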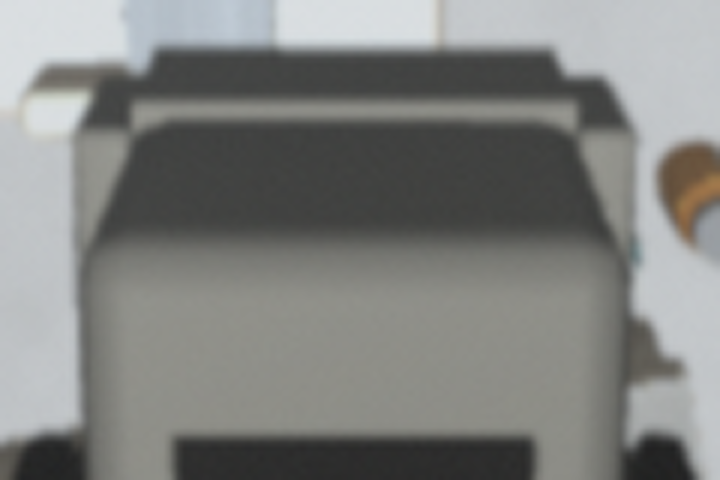

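Pack in hand: its rear tab edge is at row 213 and the skirt edge at row 218, so the pack origin lies about 2.4 mm behind the TCP. Dock origin is about (591.4, −56.2) mm with yaw −11.0°. I'll move above the entry point next.

```bash
python3 -m pendant '[[1,[1,-0.32,0.2],0],[1,[1,-0.32,0.6],0],[1,[1,-0.33,0.8],0],[1,[1,-0.33,1],0],[1,[0,0,1],-0.7],[1,[0,0,1],0],[1,[0,0,1],0],[1,[0,0,1],0],[1,[0,0,1],0],[1,[0,0,0],0]]' && python3 -m pendant '[[1,[0,0,0.2],0],[1,[0,0,0],0],[1,[0,0,0],0],[1,[0,0,0],0],[1,[0,0,0],0],[1,[0,0,0],0],[1,[0,0,0],0],[1,[0,0,0],0],[1,[0,0,0],0],[1,[0,0,0],0]]'
cat > st.py <<'E'
from h import *
s=telemetry.observe();R=Ro.from_rotvec(s["eef_rot"]).as_matrix();y=np.radians(-11.)
u=np.array([np.cos(y),np.sin(y)]);n=np.array([-u[1],u[0]]);O=np.array([591.4,-56.2])
p=s["ee_pos"]*1000
print("t",round(s["time"],2),"pack along %.1f lat %.1f"%((p[:2]-O)@u-2.4,(p[:2]-O)@n),"TCPz %.1f"%p[2],"yaw %.2f"%(np.degrees(np.arctan2(R[1,1],R[0,1]))-90),"F u/n/z",(s["wrist_force"][:2]@u).round(1),(s["wrist_force"][:2]@n).round(1),s["wrist_force"][2].round(1),"tilt",R[2].round(4),"w",s["grip_width"])
E
python3 st.py
```

```text
time: 7.65
ee_pos: [0.5141, -0.0411, 0.0851]
eef_rot: [-0.301, -3.121, -0.002]
wrist_force: [-0.3, 0.4, -1.9]
grip_width: 0.04
time: 8.65
ee_pos: [0.5159, -0.0417, 0.0824]
eef_rot: [-0.302, -3.127, -0.0]
wrist_force: [-0.5, -1.5, -1.8]
grip_width: 0.0397
t 8.65 pack along -79.3 lat -0.2 TCPz 82.4 yaw -11.03 F u/n/z -0.2 -1.6 -1.8 tilt [ 1.e-04  0.e+00 -1.e+00] w 0.039711676777704576
```

```bash
python3 -m pendant '[[1,[0,0,0.4],0],[1,[0,0,0.36],0],[1,[0,0,0.04],0],[1,[0,0,0.04],0],[1,[0,0,0.04],0],[1,[0,0,0.02],0],[1,[0,0,0],0],[1,[0,0,0],0],[1,[0,0,0],0],[1,[0,0,0],0]]'; python3 st.py
```

```text
time: 9.65
ee_pos: [0.516, -0.0417, 0.0601]
eef_rot: [0.302, 3.127, -0.0]
wrist_force: [-0.5, 0.3, -1.6]
grip_width: 0.0401
t 9.65 pack along -79.2 lat -0.1 TCPz 60.1 yaw -11.03 F u/n/z -0.5 0.2 -1.6 tilt [-3.e-04 -0.e+00 -1.e+00] w 0.040051533732495544
```

```bash
python3 -m pendant '[[1,[0,0,0.02],0],[1,[0,0,0.02],0],[1,[0,0,0],0],[1,[0,0,0],0],[1,[0,0,0],0],[1,[0,0,0],0],[1,[0,0,0],0],[1,[0,0,0],0],[1,[0,0,0],0],[1,[0,0,0],0]]'; python3 st.py
python3 - <<'E'
from h import *
a=cam("scene");b=cam("side")
f=lambda c,x,y,s:cv2.resize(c["frame"][y:y+300//s,x:x+400//s],(400,300),interpolation=cv2.INTER_CUBIC)
cv2.imwrite("pics/z4.png",np.hstack([f(b,270,235,3),f(a,330,235,3)]))
E
```

```text
time: 10.65
ee_pos: [0.516, -0.0417, 0.0596]
eef_rot: [0.302, 3.127, -0.0]
wrist_force: [-1.9, 0.9, 6.3]
grip_width: 0.0398
t 10.65 pack along -79.2 lat -0.2 TCPz 59.6 yaw -11.03 F u/n/z -2.0 0.5 6.3 tilt [-5.e-04 -1.e-04 -1.e+00] w 0.03981229752191494
```

View pics/z4.png

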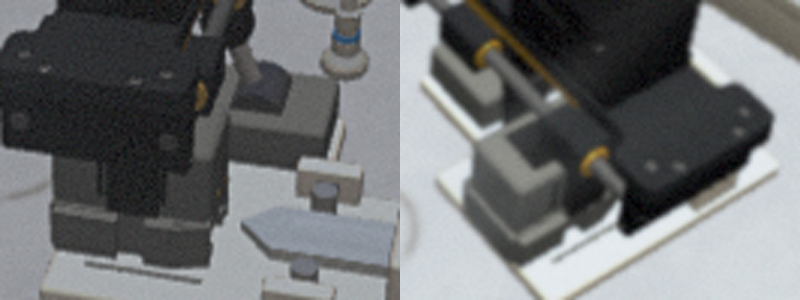

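The pack sits on the tray with its leading end facing the rail nose (side crop (245,225)). Contact came at the predicted height, so I'll ease the press and start sliding.

```bash
python3 -m pendant '[[1,[-0.1,0,-0.02],0],[1,[-0.15,0,0],0],[1,[-0.15,0,0],0],[1,[-0.15,0,0],0],[1,[-0.15,0,0],0],[1,[-0.1,0,0],0],[1,[-0.1,0,0],0],[1,[-0.1,0,0],0],[1,[0,0,0],0],[1,[0,0,0],0]]'; python3 st.py
```

```text
time: 11.75
ee_pos: [0.5412, -0.0466, 0.0596]
eef_rot: [0.302, 3.125, -0.0]
wrist_force: [0.1, 0.6, 3.5]
grip_width: 0.0399
t 11.75 pack along -53.5 lat -0.2 TCPz 59.6 yaw -11.04 F u/n/z -0.0 0.7 3.5 tilt [-1.6e-03 -1.0e-04 -1.0e+00] w 0.039861179435338435
```

```bash
python3 -m pendant '[[1,[-0.1,0,0],0],[1,[-0.12,0,0],0],[1,[-0.12,0,0],0],[1,[-0.12,0,0],0],[1,[-0.12,0,0],0],[1,[-0.12,0,0],0],[1,[-0.1,0,0],0],[1,[-0.1,0,0],0],[1,[0,0,0],0],[1,[0,0,0],0]]'; python3 st.py
```

```text
time: 12.75
ee_pos: [0.5626, -0.0508, 0.0596]
eef_rot: [0.302, 3.127, -0.0]
wrist_force: [-1.6, 0.7, 4.7]
grip_width: 0.0401
t 12.75 pack along -31.7 lat -0.2 TCPz 59.6 yaw -11.03 F u/n/z -1.7 0.4 4.7 tilt [-3.e-04 -0.e+00 -1.e+00] w 0.040059938197655666
```

Smooth, with almost no lateral force. I'll continue over the rollers.

```bash
python3 -m pendant '[[1,[-0.1,0,0],0],[1,[-0.1,0,0],0],[1,[-0.1,0,0],0],[1,[-0.1,0,0],0],[1,[-0.1,0,0],0],[1,[-0.1,0,0],0],[1,[-0.1,0,0],0],[1,[-0.1,0,0],0],[1,[0,0,0],0],[1,[0,0,0],0]]'; python3 st.py
```

```text
time: 13.75
ee_pos: [0.5802, -0.054, 0.0596]
eef_rot: [-0.301, -3.123, -0.001]
wrist_force: [-5.0, 1.1, 7.5]
grip_width: 0.0399
t 13.75 pack along -13.8 lat 0.0 TCPz 59.6 yaw -11.02 F u/n/z -5.1 0.1 7.5 tilt [ 4.2e-03  3.0e-04 -1.0e+00] w 0.03989273420985037
```

```bash
python3 -m pendant '[[1,[-0.06,0,0],0],[1,[-0.06,0,0],0],[1,[-0.06,0,0],0],[1,[-0.06,0,0],0],[1,[-0.06,0,0],0],[1,[0,0,0],0],[1,[0,0,0],0],[1,[0,0,0],0],[1,[0,0,0],0],[1,[0,0,0],0]]'; python3 st.py
```

```text
time: 14.75
ee_pos: [0.591, -0.0564, 0.0597]
eef_rot: [0.302, 3.124, -0.001]
wrist_force: [4.0, 0.0, 0.6]
grip_width: 0.0399
t 14.75 pack along -2.7 lat -0.3 TCPz 59.7 yaw -11.05 F u/n/z 4.0 0.8 0.6 tilt [-3.3e-03 -1.0e-04 -1.0e+00] w 0.039885121569738814
```

The detent is now pulling the pack forward. I'll creep on to the stop.

```bash
python3 -m pendant '[[1,[-0.03,0,0],0],[1,[-0.03,0,0],0],[1,[-0.03,0,0],0],[1,[0,0,0],0],[1,[0,0,0],0],[1,[0,0,0],0],[1,[0,0,0],0],[1,[0,0,0],0],[1,[0,0,0],0],[1,[0,0,0],0]]'; python3 st.py
```

```text
time: 15.75
ee_pos: [0.5912, -0.0564, 0.0596]
eef_rot: [-0.302, -3.126, -0.0]
wrist_force: [0.4, -0.6, 4.7]
grip_width: 0.0397
t 15.75 pack along -2.5 lat -0.2 TCPz 59.6 yaw -11.03 F u/n/z 0.5 -0.5 4.7 tilt [ 1.1e-03 -1.0e-04 -1.0e+00] w 0.03968011530634071
```

```bash
python3 -m pendant '[[1,[-0.03,0,0],0],[1,[-0.03,0,0],0],[1,[0,0,0],0],[1,[0,0,0],0],[1,[0,0,0],0],[1,[0,0,0],0],[1,[0,0,0],0],[1,[0,0,0],0],[1,[0,0,0],0],[1,[0,0,0],0]]'; python3 st.py
```

```text
time: 16.75
ee_pos: [0.5915, -0.0564, 0.0596]
eef_rot: [-0.301, -3.123, -0.0]
wrist_force: [-2.8, 1.1, 8.7]
grip_width: 0.0398
t 16.75 pack along -2.3 lat -0.2 TCPz 59.6 yaw -11.02 F u/n/z -2.9 0.5 8.7 tilt [ 3.8e-03 -1.0e-04 -1.0e+00] w 0.03976496059294069
```

```bash
python3 -m pendant '[[1,[-0.04,0,0],0],[1,[-0.04,0,0],0],[1,[-0.04,0,0],0],[1,[0,0,0],0],[1,[0,0,0],0],[1,[0,0,0],0],[1,[0,0,0],0],[1,[0,0,0],0],[1,[0,0,0],0],[1,[0,0,0],0]]'; python3 st.py
python3 - <<'E'
from h import *
a=cam("scene");b=cam("side")
f=lambda c,x,y,s:cv2.resize(c["frame"][y:y+300//s,x:x+400//s],(400,300),interpolation=cv2.INTER_CUBIC)
cv2.imwrite("pics/z5.png",np.hstack([f(b,300,225,3),f(a,340,225,3)]))
E
```

```text
time: 17.75
ee_pos: [0.5924, -0.0565, 0.0596]
eef_rot: [-0.3, -3.119, -0.001]
wrist_force: [-5.6, 0.7, 10.8]
grip_width: 0.0402
t 17.75 pack along -1.4 lat -0.1 TCPz 59.6 yaw -11.00 F u/n/z -5.7 -0.4 10.8 tilt [ 8.3e-03  1.0e-04 -1.0e+00] w 0.04021954537748852
```

View pics/z5.png

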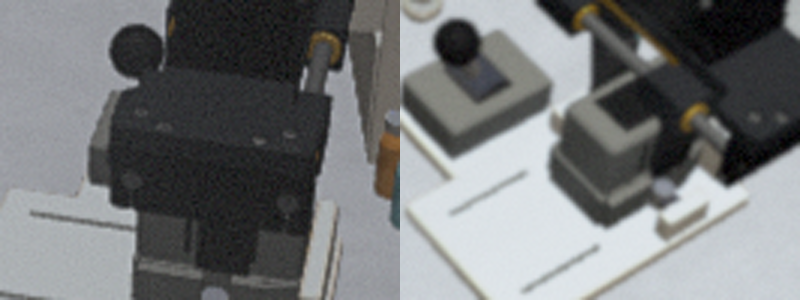

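```bash
python3 -m pendant '[[0.35,[0,0,0],0],[0.35,[0,0,0],0],[0.35,[0,0,0],0],[0.35,[0.1,0,0],0],[0.35,[0.06,0,0],0],[0.35,[0,0,-0.4],0],[0.35,[0,0,-0.8],0],[0.35,[0,0,-1],0],[0.35,[0,0,-1],0],[0.35,[0,0,-1],0]]' && python3 -m pendant '[[0.35,[0,0,-1],0],[0.35,[0,0,-1],0],[0.35,[-0.5,0,-0.8],0],[0.35,[-1,0,0],0],[0.35,[-1,0,0],0],[0.35,[-0.3,0,0],0],[0.35,[0,0,0],0],[0.35,[0,0,0],0],[0.35,[0,0,0],0],[0.35,[0,0,0],0]]'; python3 st.py
python3 - <<'E'
from h import *
import pickle
w=cam("wrist");b=cam("side");pickle.dump(w,open("w3.pkl","wb"))
cv2.imwrite("pics/z6.png",np.hstack([cv2.resize(w["frame"][30:330,180:480],(400,400)),cv2.resize(b["frame"][230:360,300:430],(400,400),interpolation=cv2.INTER_CUBIC)]))
E
```

```text
time: 18.85
ee_pos: [0.5922, -0.0565, 0.1662]
eef_rot: [0.302, 3.127, -0.0]
wrist_force: [0.3, 0.4, 0.0]
grip_width: 0.0563
time: 19.85
ee_pos: [0.66, -0.0697, 0.2345]
eef_rot: [-0.302, -3.126, -0.0]
wrist_force: [-0.5, -0.2, 0.0]
grip_width: 0.0564
t 19.85 pack along 67.5 lat -0.1 TCPz 234.5 yaw -11.03 F u/n/z -0.5 -0.3 0.0 tilt [ 1.1e-03  1.0e-04 -1.0e+00] w 0.05637049401835148
```

View pics/z6.png

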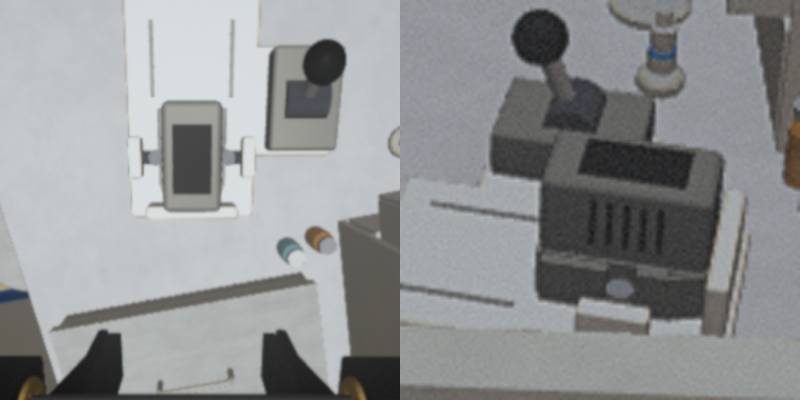

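The pack is seated. In the wrist view (left) its leading end touches the stop at (190,210), with both rollers level at (150,157) and (230,157), centred on its flanks. The lever ball at (325,62) is still in the off position. Next I go behind the lever with the fingers closed.

```bash
python3 -m pendant '[[1,[0.97,0.47,0],0],[1,[0.97,0.47,0],0],[1,[0.97,0.47,0],0],[1,[0.97,0.47,0],0],[1,[0.97,0.47,0],0],[1,[0.97,0.47,0],0],[1,[0.97,0.47,0],0],[1,[0,0,0.5],0],[1,[0,0,0.8],0],[1,[0,0,1],0]]' 20 && python3 -m pendant '[[1,[0,0,1],0],[1,[0,0,1],0],[1,[0,0,0.9],0],[1,[0,0,0.5],0],[1,[0,0,0.2],0],[1,[0,0,0],0],[1,[0,0,0],0],[1,[0,0,0],0],[1,[0,0,0],0],[1,[0,0,0],0]]'; python3 st.py
```

```text
time: 20.95
ee_pos: [0.5108, 0.0434, 0.1777]
eef_rot: [0.301, 3.123, -0.0]
wrist_force: [-0.3, -0.1, 0.2]
grip_width: 0.0003
time: 21.95
ee_pos: [0.5104, 0.0433, 0.0876]
eef_rot: [0.302, 3.126, -0.0]
wrist_force: [-0.0, -0.5, 0.0]
grip_width: 0.0003
t 21.95 pack along -100.9 lat 82.2 TCPz 87.6 yaw -11.03 F u/n/z 0.1 -0.5 0.0 tilt [-1.2e-03  1.0e-04 -1.0e+00] w 0.0002678094007502218
```

```bash
python3 -m pendant '[[1,[-0.2,0,0.06],0],[1,[-0.25,0,0],0],[1,[-0.2,0,0],0],[1,[-0.2,0,0],0],[1,[-0.2,0,0],0],[1,[-0.2,0,0],0],[1,[-0.2,0,0],0],[1,[-0.2,0,0],0],[1,[-0.15,0,0],0],[1,[0,0,0],0]]'; python3 st.py
python3 -m pendant '[[1,[-0.15,0,0],0],[1,[-0.15,0,0],0],[1,[-0.1,0,0],0],[1,[-0.06,0,0],0],[1,[0,0,0],0],[1,[0,0,0],0],[1,[0,0,0],0],[1,[0,0,0],0],[1,[0,0,0],0],[1,[0,0,0],0]]'; python3 st.py
python3 - <<'E'
from h import *
b=cam("side");a=cam("scene")
f=lambda c,x,y,s:cv2.resize(c["frame"][y:y+300//s,x:x+400//s],(400,300),interpolation=cv2.INTER_CUBIC)
cv2.imwrite("pics/z7.png",np.hstack([f(b,300,215,4),f(a,330,215,4)]))
E
```

```text
time: 22.95
ee_pos: [0.5557, 0.0344, 0.0856]
eef_rot: [0.302, 3.125, -0.0]
wrist_force: [-0.8, 0.1, 0.3]
grip_width: 0.0004
t 22.95 pack along -54.7 lat 82.1 TCPz 85.6 yaw -11.05 F u/n/z -0.8 -0.1 0.3 tilt [-2.5e-03  2.0e-04 -1.0e+00] w 0.0004086084205477434
time: 23.95
ee_pos: [0.5653, 0.0325, 0.0854]
eef_rot: [-0.302, -3.127, -0.0]
wrist_force: [-2.5, 0.1, -2.3]
grip_width: 0.0007
t 23.95 pack along -44.9 lat 82.1 TCPz 85.4 yaw -11.04 F u/n/z -2.5 -0.4 -2.3 tilt [ 4.e-04 -0.e+00 -1.e+00] w 0.0006630527322936985
```

View pics/z7.png

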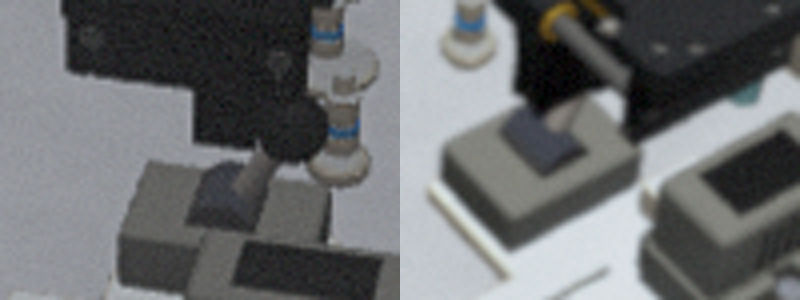

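The side crop shows the lever leaning right, with the ball at (295,130) against the finger. I'll press gently on until its end stop shows.

```bash
python3 -m pendant '[[1,[-0.05,0,0],0],[1,[-0.05,0,0],0],[1,[0,0,0],0],[1,[0,0,0],0],[1,[0,0,0],0],[1,[0,0,0],0],[1,[0,0,0],0],[1,[0,0,0],0],[1,[0,0,0],0],[1,[0,0,0],0]]'; python3 st.py
```

```text
time: 25.05
ee_pos: [0.5656, 0.0324, 0.0853]
eef_rot: [-0.301, -3.122, -0.0]
wrist_force: [-5.2, -1.0, 1.6]
grip_width: 0.0004
t 25.05 pack along -44.6 lat 82.1 TCPz 85.3 yaw -11.03 F u/n/z -4.9 -1.9 1.6 tilt [ 5.3e-03 -2.0e-04 -1.0e+00] w 0.0004411751831738518
```

That's the stop: 2.5 mm commanded, 0.3 mm moved, and the force is rising. Backing off, lifting, and checking.

```bash
python3 -m pendant '[[1,[0.3,0,0],0],[1,[0.6,0,0],0],[1,[0.6,0,-0.2],0],[1,[0.5,0,-0.6],0],[1,[0,0,-1],0],[1,[0,0,-1],0],[1,[0,0,-1],0],[1,[0,0,-1],0],[1,[0,0,-0.5],0],[1,[0,0,0],0]]' && python3 -m pendant '[[1,[1,0,0],0],[1,[1,0,0],0],[1,[0,0,0],0],[1,[0,0,0],0],[1,[0,0,0],0],[1,[0,0,0],0],[1,[0,0,0],0],[1,[0,0,0],0],[1,[0,0,0],0],[1,[0,0,0],0]]'; python3 st.py
python3 - <<'E'
from h import *
np.set_printoptions(precision=4,suppress=True)
b=cam("side");a=cam("scene")
def blob(f,box,t=50):
    x0,y0,x1,y1=box; m=(cv2.cvtColor(f,cv2.COLOR_BGR2GRAY)[y0:y1,x0:x1]<t).astype(np.uint8)
    c=max(cv2.findContours(m,cv2.RETR_EXTERNAL,cv2.CHAIN_APPROX_NONE)[0],key=cv2.contourArea); (x,y),r=cv2.minEnclosingCircle(c); return (x+x0,y+y0),r
y=np.radians(-11);O=np.array([.5914,-.0562]);u=np.array([np.cos(y),np.sin(y)])
pb=proj(b,[*(O-.0184*u+.082*np.array([-u[1],u[0]])),.0735])[0].astype(int);pa=proj(a,[*(O-.0184*u+.082*np.array([-u[1],u[0]])),.0735])[0].astype(int)
A=blob(a["frame"],(*(pa-12),*(pa+12)));B=blob(b["frame"],(*(pb-12),*(pb+12)));X,e=tri(a,A[0],b,B[0])
print(pa,pb,A,B,X,e,"ball along",(X[:2]-O)@u)
f=lambda c,x,y,s:cv2.resize(c["frame"][y:y+300//s,x:x+400//s],(400,300),interpolation=cv2.INTER_CUBIC)
cv2.imwrite("pics/z8.png",np.vstack([np.hstack([f(b,300,225,3),f(a,340,225,3)]),np.hstack([f(b,200,130,1),f(a,180,120,1)])]))
E
```

```text
time: 26.05
ee_pos: [0.5218, 0.0412, 0.2209]
eef_rot: [0.301, 3.117, -0.0]
wrist_force: [-0.0, -0.3, 0.4]
grip_width: 0.0005
time: 27.05
ee_pos: [0.4699, 0.0511, 0.218]
eef_rot: [-0.302, -3.127, -0.0]
wrist_force: [-0.5, 0.3, -0.4]
grip_width: 0.0005
t 27.05 pack along -142.1 lat 82.1 TCPz 218.0 yaw -11.04 F u/n/z -0.6 0.2 -0.4 tilt [ 0.  0. -1.] w 0.00048444985340438917
[379 230] [373 247] ((np.float64(377.5), np.float64(230.0)), 6.946321964263916) ((np.float64(372.3695650100708), np.float64(246.6304349899292)), 9.022494316101074) [0.5874 0.0306 0.0727] 5.272004072912908e-05 ball along -0.02046779210732967
```

View pics/z8.png

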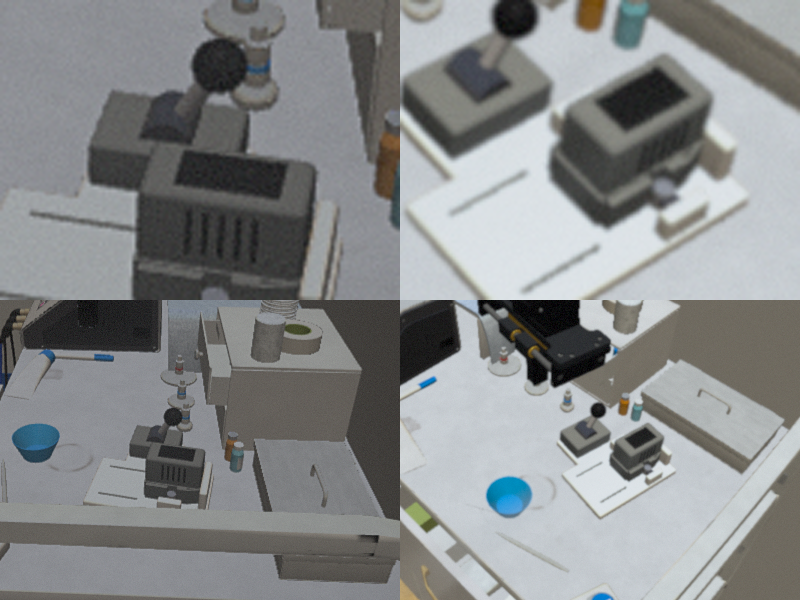

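The lever leans toward the end stop (ball at (218,66) in the side crop), the pack is seated, and the bystanders look untouched. Measured ball travel is 39 mm against the nominal 43, so I'll check that more carefully.

```bash
python3 - <<'E'
from h import *
np.set_printoptions(precision=4,suppress=True)
b=cam("side");a=cam("scene")
y=np.radians(-11);O=np.array([.5914,-.0562]);u=np.array([np.cos(y),np.sin(y)]);n=np.array([-u[1],u[0]])
def c(f,p):
    x0,y0=np.array(p)-16; g=cv2.resize(cv2.cvtColor(f[y0:y0+32,x0:x0+32],cv2.COLOR_BGR2GRAY),None,fx=4,fy=4,interpolation=cv2.INTER_CUBIC)
    m=cv2.morphologyEx((g<60).astype(np.uint8),cv2.MORPH_OPEN,cv2.getStructuringElement(cv2.MORPH_ELLIPSE,(39,39)))
    k=cv2.moments(m,True); return ((k["m10"]/k["m00"]+.5)/4-.5+x0,(k["m01"]/k["m00"]+.5)/4-.5+y0),np.sqrt(k["m00"]/np.pi)/4
for nm,fa,fb,pa,pb in (("off",cv2.imread("pics/scene0.png"),cv2.imread("pics/side0.png"),(360,240),(345,242)),("on",a["frame"],b["frame"],(378,230),(372,247))):
    A,B=c(fa,pa),c(fb,pb);X,e=tri(a,A[0],b,B[0]);d=(X[:2]-O)
    print(nm,A,B,X,"along %.4f lat %.4f"%(d@u,d@n),"angle",np.arctan2(d@u+.040,X[2]-.034)+.5)
    for th in (0,1.):
        Q=[*(O+(-.04+.045*np.sin(th-.5))*u+.082*n),.034+.045*np.cos(th-.5)]; print("  pred",th,proj(a,Q),proj(b,Q))
E
```

```text
off ((np.float64(358.7934174855981), np.float64(239.65117756692646)), np.float64(7.662132838382724)) ((np.float64(345.177304268133), np.float64(241.80403901544906)), np.float64(8.716455183071472)) [0.5489 0.0367 0.0749] along -0.0594 lat 0.0830 angle 0.05596435917891873
  pred 0 [[358.1001 240.8184]] [[343.2552 243.1482]]
  pred 1.0 [[379.4735 230.0573]] [[373.5727 247.2074]]
on ((np.float64(377.69227197688815), np.float64(229.97167767230707)), np.float64(6.942913897561874)) ((np.float64(372.668997965412), np.float64(246.44799084435402)), np.float64(8.844470279766142)) [0.5877 0.0304 0.0729] along -0.0202 lat 0.0843 angle 0.9716491177033605
  pred 0 [[358.1001 240.8184]] [[343.2552 243.1482]]
  pred 1.0 [[379.4735 230.0573]] [[373.5727 247.2074]]
```

The angle comes out at about 0.97 rad from the absolute fit, and the lever was blocked at 5 N where it had slid at under 1 N, so it is at its stop. Handing in.

```bash
python3 -c "
from bench import job; print(job.hand_in())"
```

```text
the job is handed in; nothing more can be done
None
```

The pack is seated on the charging dock and the switch lever is flipped over to on. I handed the job in at about 27 s of the 54 s allowed, with the gripper clear of everything.

**Pack:** I set it on the tray about 79 mm before home, with contact at the predicted height. I then slid it bevelled end first along the rail. The readings I took showed at most about 6 N along the rail and almost none sideways. After the rollers the detents pulled it forward, then it stopped against the end stop. Pictures after release show it at the stop, with both rollers centred on its flanks.

**Switch:** I pushed the lever with closed fingers until it stopped moving at about 5 N, then backed off. The final pictures put it at about 0.97 rad.

**Other things:** The cup and electrodes look unmoved in the last overview; I judged that by eye only.

**Checks that disagreed:**
- **Lever travel:** measured ball travel was only about 39–40 mm (about 0.92 rad) against the nominal 43 mm. I put this down to the 2 mm calibration tolerance, because the lever was firmly blocked.
- **Pack position:** the arm's own reading put the pack 1–2 mm short of my estimate of home. That is within the error of my dock measurement, so I relied on the detent pull, the blocked motion and the pictures.
- **Detents and switch state:** these were not read directly, only inferred from forces and images.

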